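Set out the brass bushes by size on the assembly rail

TASK

Set out the four brass bushes on the aluminium assembly rail in order of size, one standing brim down in the middle of each black pad: the smallest on the pad next to the red end block, then growing pad by pad to the largest next to the green end block. Leave the oil can, the tape measure and the parts tin where they stand.

Things in the scene. Friction and masses are not known exactly. Their poses are not given: they have to be found in the camera images.
- bush_small: The smallest brass flanged bush, a hat-shaped turned part standing brim down: round brim 28 mm in diameter and 8 mm high, above it a round hub 18 mm in diameter, 27 mm high over all, with a bore in its top; loose. Origin: centre of its underside; z up along its axis.
- bush_medium: The second smallest brass flanged bush, a hat-shaped turned part standing brim down: round brim 38 mm in diameter and 13 mm high, above it a round hub 28 mm in diameter, 34 mm high over all, with a bore in its top; loose. Origin: centre of its underside; z up along its axis.
- bush_large: The second largest brass flanged bush, a hat-shaped turned part standing brim down: round brim 50 mm in diameter and 14 mm high, above it a round hub 36 mm in diameter, 42 mm high over all, with a bore in its top; loose. Origin: centre of its underside; z up along its axis.
- bush_largest: The largest brass flanged bush, a hat-shaped turned part standing brim down: round brim 62 mm in diameter and 15 mm high, above it a round hub 46 mm in diameter, 50 mm high over all, with a bore in its top; loose. Origin: centre of its underside; z up along its axis.
- rail: Flat aluminium assembly rail, fixed to the worktop, 72 x 420 x 12 mm, long along its own y. On it, on its centre line, lie four black rubber pads 54 mm in diameter and 2 mm thick (their tops are 14 mm above the worktop), with centres at y = -127.5, -42.5, 42.5 and 127.5 mm. Origin: centre of its underside, on the worktop; z up.
- red_end: Red end block, 72 x 20 x 24 mm, fixed on top of the rail across one of its ends (at y = +190 or -190 mm of the rail; which end differs from start to start). It marks the end where the smallest bush goes. Origin: centre of its underside, 12 mm above the worktop. The pads' centres lie 62.5, 147.5, 232.5 and 317.5 mm from it along the rail.
- green_end: Green end block, same shape, fixed across the rail's other end. It marks the end where the largest bush goes. Origin: centre of its underside.
- oil_can: Grey metal oil can with a thin bent spout, 66 x 89 x 159 mm, loose, to be left alone. Origin: centre of its underside.
- tape_measure: Yellow tape measure, 62 x 73 x 31 mm, loose, to be left alone. Origin: centre of its underside.
- parts_tin: Round open grey tin with nuts in it, 80 mm in diameter, 33 mm high, loose, to be left alone. Origin: centre of its underside.

How it is judged (in metres and radians):
At the end, for the whole second after the job is handed in: Each bush stands upright (within 0.1 rad) brim down on its own pad, within 10 mm of the pad's centre along and across the rail, underside 10 to 18 mm above the worktop, smallest at the red end block to largest at the green; all released and at rest (horizontal distance between bush_small and red_end between 0.0525 and 0.0725 m and x of bush_small in the frame of rail between -0.01 and 0.01 m and z of bush_small in the frame of rail between 0.01 and 0.018 m and angle between each of bush_small, bush_medium, bush_large, bush_largest's own z axis and vertical below 0.1 rad and linear speed of each of bush_small, bush_medium, bush_large, bush_largest below 0.02 m/s and horizontal distance between bush_medium and red_end between 0.1375 and 0.1575 m and x of bush_medium in the frame of rail between -0.01 and 0.01 m and z of bush_medium in the frame of rail between 0.01 and 0.018 m and horizontal distance between bush_large and red_end between 0.2225 and 0.2425 m and x of bush_large in the frame of rail between -0.01 and 0.01 m and z of bush_large in the frame of rail between 0.01 and 0.018 m and horizontal distance between bush_largest and red_end between 0.3075 and 0.3275 m and x of bush_largest in the frame of rail between -0.01 and 0.01 m and z of bush_largest in the frame of rail between 0.01 and 0.018 m); the robot touches nothing.
It fails at once if the oil can is disturbed (moved over 25 mm) (distance of oil_can from where it was at the start of the episode above 0.025 m).
It fails at once if the tape measure is disturbed (moved over 25 mm) (distance of tape_measure from where it was at the start of the episode above 0.025 m).
It fails at once if the parts tin is disturbed (moved over 25 mm) (distance of parts_tin from where it was at the start of the episode above 0.025 m).
It also fails if it takes over 91 s, if anything falls off the work surface, if the arm or the gripper's body presses on something with over 40 N, if the wrist force passes 120 N, or if a joint passes its speed limit or range.

ROBOT

A 6-joint arm with a two-finger parallel gripper is mounted at the origin on a cart in front of the work surface, level with it; the furniture and walls round the work are solid. World frame = base frame: x ahead of the robot, y to its left, z up, the work surface at z = 0. Lengths are in mm, angles in rad, forces in N, time in s.
With the tool pointing down it reaches from about 425 to 950 mm from the base axis. Payload 14.7 kg.
Tool frame: the origin (TCP) lies midway between the tips of the shut fingers; the grasp point (between the pads) lies 19 mm behind it (ctrl.grip_depth is the distance from the TCP to the grasp point, in mm); z points along the fingers, y is the line along which they close (so a half turn about z gives the same grasp; the last joint's range is limited). The gripper opens to 85 mm and grips with 20 to 120 N. Pads are 22 mm wide; open, the fingers measure 114 mm over their backs; the gripper's body (76 mm by 85 mm) begins 54 mm behind the grasp point. The pads swing forward as they close: fully open they stand 13 mm farther back than shut.
Start: joints at [1.077, 0.48, 1.596, -0, 1.065, -0.047], TCP at [280.829, 586.197, 205.597] pointing down, gripper open.
Joint ranges: [-2.75, 2.75], [-0.82, 2.05], [0.23, 2.67], [-1.56, 4.7], [0.09, 2.69], [-2.92, 2.92]. Speed limits (rad/s): [1.89, 1.89, 2.39, 3.01, 3.01, 3.01].

INTERFACE

Orientations are given as [roll, pitch, yaw] about the fixed x, y, z axes, in that order (R = Rz(yaw) Ry(pitch) Rx(roll)).
In Python, from cell import ctrl gives the robot as it stands.
- The arm moves only by the tool drive_tool, never from a script. Its arguments are lists of equal length, an entry for each row: "grip": the finger opening in m, from 0 to 0.0854; "slide": the shift along the tool's x, y, z in m, a list of three; "twist": the turn, a rotation vector about the tool's x, y, z in rad, a list of three. A call has 1 to 8 rows; each row is the pose to reach, as a shift and turn from the pose commanded when the call began, along the tool's axes at that moment; what a row does not reach only later rows make up. A row lasts 1/10 s, in which the tool goes at most 50 mm and 8.59 degrees, less where a joint would pass 70% of its speed; a pose out of reach is approached as far as the arm can. A call with a gripper value outside its range is refused whole. The fingers move at their own pace and stop on an object; the grip force is fixed at half the most. Time passes only in rows, so rows that repeat a pose let the fingers close. It gives the time, the measured TCP pose, the force, the opening and the grip force at its end, in the units of the state.
- ctrl.get_state(): the state, without advancing time (a new reading comes with each control period).
- ctrl.grab_frame(name): name is "side" or "top" or "wrist"; returns the picture (400x640x3 uint8, blue, green, red); there is no depth.
- ctrl.get_calibration(name): a dict with "fov_y" (degrees; the focal length in pixels is half the picture's height over the tangent of half this angle, whatever the lens; pixels are square), "cx", "cy" (the principal point, pixels), "R" (3x3) and "t" (3): a world point X has camera coordinates R X + t. Camera axes: x right, y down, z forward; pixel columns grow to the right and rows downward; lengths in mm; the calibration is good to about 2 mm. A picture is of the moment at which its call begins: read the wrist's pose just before it. get_calibration takes no time and is no camera call; for the wrist camera it gives the pose at the moment of the call.
- ctrl.sign_off(): hands the job in; it is judged then, once.
The state is a dict: "clock": time; "qpos": joint angles; "qd": joint speeds; "effort": joint torques, N m; "tcp_pos": TCP position; "tool_rot": TCP orientation; "force": force on the tool from outside, world axes, zero at the start; "wrist_torque": the same for the moment, N m; "finger_gap": finger opening in mm; "gripper_force": force on a finger pad.
Only numpy, scipy, OpenCV 4.12 (cv2) and the standard library are available. Lean on these libraries where they do the work, as an engineer would, in place of code of your own. Each camera call takes 0.05 s, during which the arm holds its last target. There are 200 camera calls.

## Working session

There is one attempt and no reset: what is moved stays moved. The work goes in short steps, Python scripts to look and compute and a tool call to move; the robot and the scene stay as the last step left them, time stands still between calls to the robot, and variables do not carry over. Pictures are saved under pics/ and viewed, at most 14 in all, crops included, and the job is handed in when it is done.

Besides the shell and the picture viewer there is one more tool, called after "Call:" as name(argument=value, ...) on one line, values as JSON. drive_tool: Moves the arm, as the interface text tells. Its arguments: {"type":"object","properties":{"grip":{"type":"array","items":{"type":"number"}},"slide":{"type":"array","items":{"type":"array","items":{"type":"number"}}},"twist":{"type":"array","items":{"type":"array","items":{"type":"number"}}}},"required":["grip","slide","twist"]}

```bash
mkdir -p pics; ls; python3 - <<'E'
from cell import ctrl
import cv2
s=ctrl.get_state();print(s)
for n in("top","side"):
    cv2.imwrite(f"pics/{n}0.png",ctrl.grab_frame(n));c=ctrl.get_calibration(n);print(n,c)
E
```

```text
pics
{'clock': 0.0, 'qpos': array([ 1.07740257e+00,  4.80858183e-01,  1.59684766e+00,  2.76406572e-05,
        1.06508786e+00, -4.65850481e-02]), 'qd': array([-7.73120348e-04,  3.87066550e-04,  2.21258943e-03, -1.75854107e-03,
       -7.97243798e-05, -3.19541898e-04]), 'effort': array([-3.23825923e-03, -9.50616074e+01, -4.30193639e+01, -1.44542319e-04,
        1.17649816e-02,  4.33266496e-05]), 'tcp_pos': array([280.62002804, 585.8318065 , 204.96507723]), 'tool_rot': array([-3.14039403e+00, -8.00694583e-05,  2.69477049e+00]), 'force': array([-0.38252993,  0.05506325, -0.53148705]), 'wrist_torque': array([ 0.00265945, -0.02432555, -0.03327019]), 'gripper_force': 0.0, 'finger_gap': 85.29284359788818}
top {'fov_y': 57.80430234330403, 'cx': 321.11799447747694, 'cy': 195.81613614282077, 'R': array([[ 0.02844493, -0.99959177, -0.00268026],
       [-0.97548381, -0.02717333, -0.21838714],
       [ 0.21822516,  0.00882655, -0.97585853]]), 't': array([ -21.35799014,  575.85058986, 1105.98507242])}
side {'fov_y': 47.804522985056614, 'cx': 319.1373875737403, 'cy': 202.80643171444072, 'R': array([[ 0.89575605, -0.44426791, -0.0157203 ],
       [-0.25958938, -0.49403589, -0.82978424],
       [ 0.36088012,  0.74736508, -0.55786287]]), 't': array([-498.74018688,  186.01398857, 1053.09893118])}
```

View pics/top0.png

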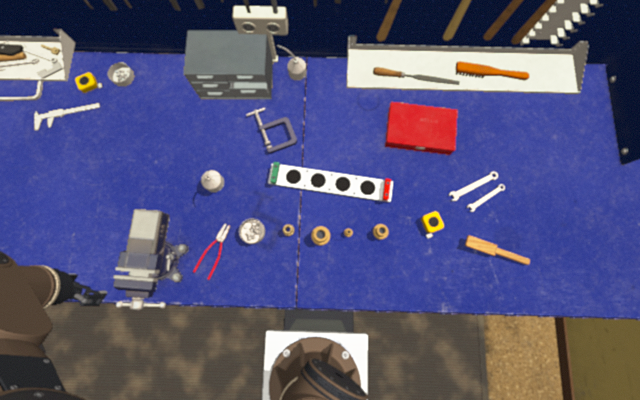

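View pics/side0.png

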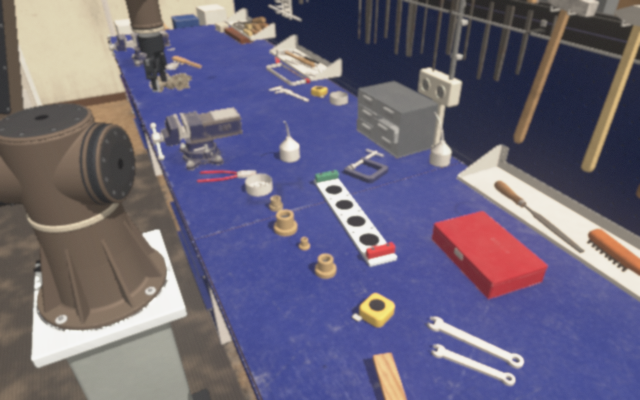

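Top view: bushes at about (288,230), (320,236), (348,233) and (380,232). The rail runs from green (274,174) to red (388,189). I'll enlarge that area.

```bash
python3 - <<'E'
import cv2
im=cv2.imread("pics/top0.png")[150:260,255:405]
cv2.imwrite("pics/c0.png",cv2.resize(im,None,fx=5.3,fy=5.3,interpolation=cv2.INTER_CUBIC))
E
```

```text
(no output)
```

View pics/c0.png

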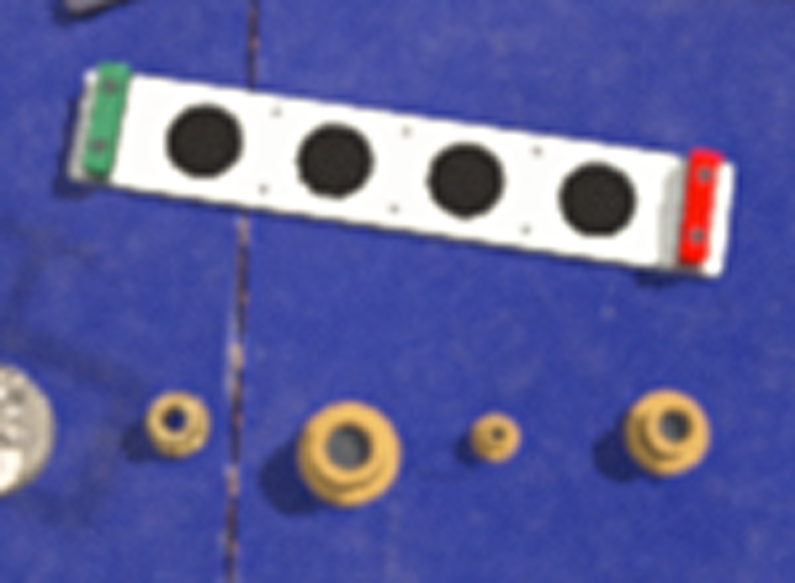

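```bash
cat >h.py <<'E'
import numpy as np
from scipy.spatial.transform import Rotation as Ro
def ray(cal,u,v,z,H=400):
    f=H/2/np.tan(np.radians(cal["fov_y"]/2))
    R=np.array(cal["R"]);t=np.array(cal["t"]).ravel()
    d=R.T@[(u-cal["cx"])/f,(v-cal["cy"])/f,1];c=-R.T@t
    return c+d*(z-c[2])/d[2]
E
python3 - <<'E'
from cell import ctrl
from h import *
c=ctrl.get_calibration("top")
P=lambda u,v,z:ray(c,255+(u+.5)/5.3-.5,150+(v+.5)/5.3-.5,z)[:2].round(1)
pads=np.array([P(*p,14) for p in[(597,199),(466,180),(335,161),(205,141)]]);print(pads)
d=pads[0]-pads[3];print("len",np.hypot(*d),"dir",d/np.hypot(*d),"yaw",np.arctan2(d[1],d[0]))
for n,b in dict(medium=(176,419,34),largest=(349,446,50),small=(497,434,27),large=(675,426,42)).items():print(n,P(*b))
for n,b in dict(mediumB=(178,426,15),largestB=(349,455,15),smallB=(495,437,12),largeB=(667,434,14),).items():print(n,P(*b))
print("tin",P(-20,430,33),'can',ray(c,212,183,60),'tape',ray(c,432,222,31))
w=ctrl.get_calibration("wrist");R=np.array(w["R"]);print(w,"cam",-R.T@np.ravel(w["t"]))
E
```

```text
[[ 621.8 -159.9]
 [ 632.   -76.1]
 [ 642.2    8.2]
 [ 653.2   92.2]]
len 254.04796791157378 dir [-0.12359871 -0.99233228] yaw -1.6947119111560927
medium [470.6 100.2]
largest [455.2  -6.4]
small [467.8 -97. ]
large [ 473.8 -204. ]
mediumB [468.7 100.6]
largestB [453.7  -6.3]
smallB [467.8 -96.8]
largeB [ 472.4 -203.5]
tin [460.6 220. ] can [609.99854076 352.50560634  60.        ] tape [ 506.02286643 -369.25796377   31.        ]
{'fov_y': 60.18662814173149, 'cx': 326.3687856295531, 'cy': 196.31063840423076, 'R': array([[ 4.33121618e-01,  9.01335086e-01, -8.52508788e-04],
       [ 8.58364280e-01, -4.12183783e-01,  3.05475517e-01],
       [ 2.74984411e-01, -1.33039813e-01, -9.52199549e-01]]), 't': array([-648.07011401,  -38.98107235,  379.40239644])} cam [209.82339187 618.5365901  372.62206864]
```

```bash
cat >>h.py <<'E'
def go(s,x,y,z,yaw=np.pi/2):
    R=Ro.from_euler('xyz',s["tool_rot"]);T=Ro.from_euler('xyz',[np.pi,0,yaw])
    print("slide",(R.inv().apply(np.array([x,y,z])-s["tcp_pos"])/1000).round(4),"twist",(R.inv()*T).as_rotvec().round(3))
E
python3 -c "
from cell import ctrl
from h import *
go(ctrl.get_state(),470,100,205)"
```

```text
slide [-0.3807 -0.3564  0.0004] twist [-1.000e-03  1.000e-03  1.124e+00]
```

Call:
drive_tool(grip=[0.085,0.085,0.085,0.085,0.085,0.085,0.085,0.085], slide=[[-0.3807,-0.3564,0],[-0.3807,-0.3564,0],[-0.3807,-0.3564,0],[-0.3807,-0.3564,0],[-0.3807,-0.3564,0],[-0.3807,-0.3564,0],[-0.3807,-0.3564,0],[-0.3807,-0.3564,0]], twist=[[0,0,1.124],[0,0,1.124],[0,0,1.124],[0,0,1.124],[0,0,1.124],[0,0,1.124],[0,0,1.124],[0,0,1.124]])

```text
clock: 0.9
tcp_pos: [426.2, 211.6, 205.6]
tool_rot: [3.142, 0.0, 1.565]
force: [1.7, 0.9, 0.2]
finger_gap: 85.2
gripper_force: 0.0
```

Call:
drive_tool(grip=[0.085,0.085,0.085,0.085,0.085], slide=[[-0.1116,0.0438,0.03],[-0.1116,0.0438,0.03],[-0.1116,0.0438,0.03],[-0.1116,0.0438,0.03],[-0.1116,0.0438,0.03]], twist=[[0,0,0],[0,0,0],[0,0,0],[0,0,0],[0,0,0]])

```text
clock: 1.4
tcp_pos: [469.7, 101.5, 175.4]
tool_rot: [-3.141, -0.0, 1.569]
force: [0.3, 0.1, -0.8]
finger_gap: 85.0
gripper_force: 0.0
```

```bash
python3 - <<'E'
from cell import ctrl
import cv2,pickle
from h import *
s=ctrl.get_state();c=ctrl.get_calibration("wrist");print(s["tcp_pos"],s["tool_rot"])
cv2.imwrite("pics/w1.png",ctrl.grab_frame("wrist"));pickle.dump(c,open("w1.pkl","wb"))
E
```

```text
[469.65666319 101.49336543 175.35724063] [-3.14078103e+00 -2.55227669e-05  1.56907000e+00]
```

View pics/w1.png

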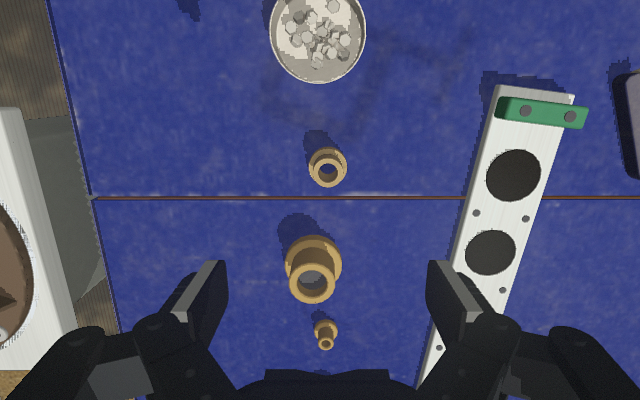

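```bash
python3 - <<'E'
import pickle
from h import *
c=pickle.load(open("w1.pkl","rb"))
for n,p in dict(medium=(328,170,34),largest=(312,281,50),small=(326,343,27),pad4=(513.5,175,14),pad3=(490,252.5,14),tin=(318,37,33)).items():print(n,ray(c,*p)[:2].round(1))
E
```

```text
medium [470.7 104.7]
largest [455.   -1.5]
small [468.2 -94.4]
pad4 [652.7  94.5]
pad3 [641.6  10.3]
tin [462.6 216.5]
```

Wrist view: medium (328,170), largest (312,281), small (326,343), and pads at (513,175) and (490,252). This agrees with the top view to within about 4 mm, so I'll average the two and grasp the medium bush.

Call:
drive_tool(grip=[0.085,0.085,0.085,0.085,0.085,0.085,0.02,0.02], slide=[[0.001,0.001,0.05],[0.001,0.001,0.1],[0.001,0.001,0.14],[0.001,0.001,0.158],[0.001,0.001,0.158],[0.001,0.001,0.158],[0.001,0.001,0.158],[0.001,0.001,0.158]], twist=[[0,0,0],[0,0,0],[0,0,0],[0,0,0],[0,0,0],[0,0,0],[0,0,0],[0,0,0]])

```text
clock: 2.25
tcp_pos: [471.8, 103.3, 19.0]
tool_rot: [3.139, -0.0, 1.571]
force: [0.3, 0.5, -0.2]
finger_gap: 58.4
gripper_force: 0.0
```

Call:
drive_tool(grip=[0.02,0.02,0.02,0.02,0.02,0.02], slide=[[0,0,0],[0,0,0],[0,0,0],[0,0,0],[0,0,0],[0,0,0]], twist=[[0,0,0],[0,0,0],[0,0,0],[0,0,0],[0,0,0],[0,0,0]])

```text
clock: 2.85
tcp_pos: [470.8, 102.9, 17.6]
tool_rot: [-3.141, 0.0, 1.571]
force: [0.2, -0.3, 0.6]
finger_gap: 20.4
gripper_force: 0.0
```

```bash
python3 - <<'E'
from cell import ctrl
import cv2
a=ctrl.grab_frame("wrist");b=ctrl.grab_frame("side")
cv2.imwrite("pics/w2.png",cv2.resize(a[150:400,170:480],None,fx=2,fy=2))
cv2.imwrite("pics/s2.png",b)
E
```

```text
(no output)
```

View pics/w2.png

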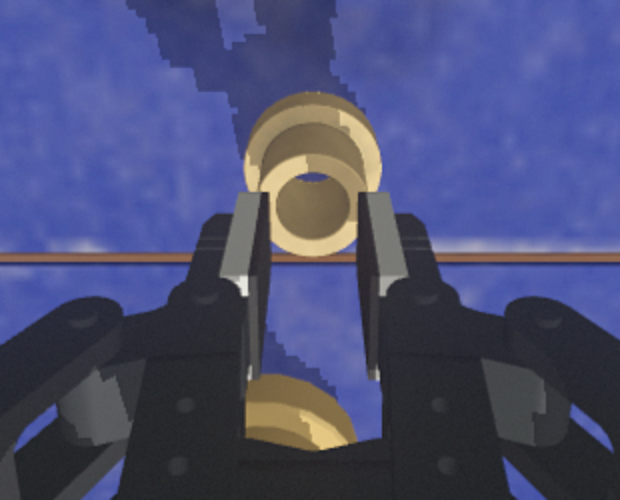

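```bash
python3 - <<'E'
from cell import ctrl
from h import *
s=ctrl.get_state();c=ctrl.get_calibration("wrist");R=np.array(c["R"]);t=np.ravel(c["t"])
f=200/np.tan(np.radians(c["fov_y"]/2))
def pr(X):
    p=R@np.array(X)+t;u=p[:2]/p[2]*f+[c["cx"],c["cy"]];return u.round(1),((u-[170,150])*2).round(0)
print(s["tcp_pos"],s["tool_rot"],s["finger_gap"],s["qpos"],c["R"],-R.T@t)
T=s["tcp_pos"]
for d in[(0,0,0),(0,11,0),(0,-11,0),(0,0,19),(10,11,0),(10,-11,0),(10,11,38),(10,-11,38)]:print(d,pr(T+d))
for u,v,z in [(313,205,34),(312,152,13)]:print(ray(c,170+u/2,150+v/2,z))
E
```

```text
[470.83152149 102.86978892  17.55827388] [-3.14152389e+00  1.43688619e-05  1.57075352e+00] 20.06014849749333 [ 1.52195625e-01  5.47705062e-01  2.12927603e+00 -8.42156853e-06
  4.64681715e-01  1.52245958e-01] [[ 9.99999134e-01 -1.18766145e-03 -5.67653128e-04]
 [-9.57298150e-04 -9.52135480e-01  3.05674845e-01]
 [-9.03520913e-04 -3.05674037e-01 -9.52135792e-01]] [470.65841823 179.934889   185.12644963]
(0, 0, 0) (array([327. , 238.1]), array([314., 176.]))
(0, 11, 0) (array([327. , 218.7]), array([314., 137.]))
(0, -11, 0) (array([327.1, 256.7]), array([314., 213.]))
(0, 0, 19) (array([327.1, 254.8]), array([314., 210.]))
(10, 11, 0) (array([346.2, 218.7]), array([352., 137.]))
(10, -11, 0) (array([345.6, 256.7]), array([351., 213.]))
(10, 11, 38) (array([351.2, 252.3]), array([362., 205.]))
(10, -11, 38) (array([350.1, 297.9]), array([360., 296.]))
[470.54467157 102.77843896  34.        ]
[470.27646226 107.87763614  13.        ]
```

View pics/s2.png

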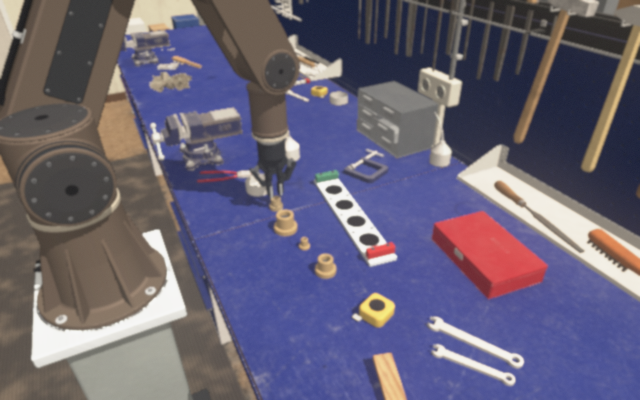

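```bash
python3 - <<'E'
from cell import ctrl
from h import *
import cv2
print(ctrl.grip_depth)
c=ctrl.get_calibration("side");R=np.array(c["R"]);t=np.ravel(c["t"]);f=200/np.tan(np.radians(c["fov_y"]/2))
for z in(0,17.6,34,50):
    p=R@np.array([470.8,102.9,z])+t;u=p[:2]/p[2]*f+[c["cx"],c["cy"]];print(z,u.round(1),((u-[220,130])*6).round())
cv2.imwrite("pics/s2c.png",cv2.resize(cv2.imread("pics/s2.png")[130:230,220:350],None,fx=6,fy=6,interpolation=cv2.INTER_CUBIC))
E
```

```text
18.700000000000003
0 [276.5 207.3] [339. 464.]
17.6 [276.1 202.2] [337. 433.]
34 [275.7 197.4] [334. 405.]
50 [275.3 192.7] [332. 376.]
```

View pics/s2c.png

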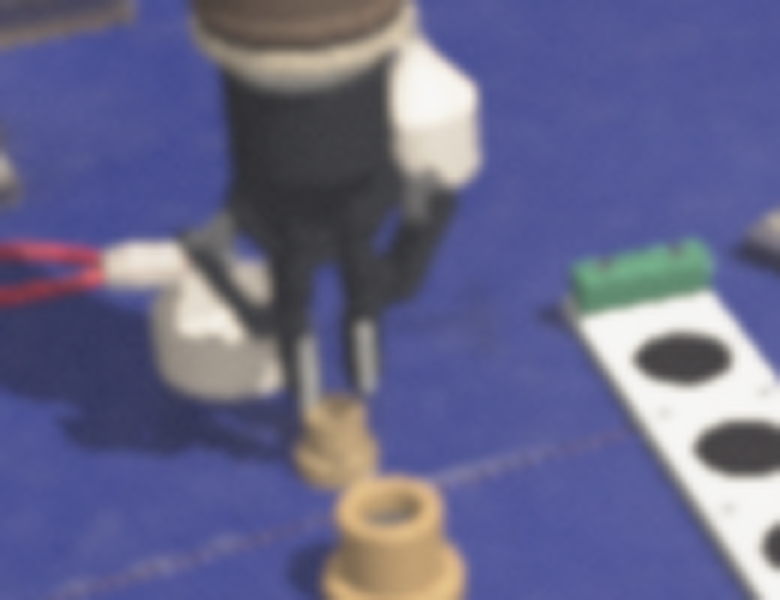

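The side crop shows the finger tips ending just above the hub, at about (338,398). So the tips sit 20–30 mm above the reported TCP. I'll open, go lower and grasp.

Call:
drive_tool(grip=[0.06,0.06,0.06,0.06,0.06,0.015,0.015,0.015], slide=[[0,0,0],[0,0,0],[0,0,0.005],[0.001,0,0.014],[0.001,0,0.022],[0.001,0,0.022],[0.001,0,0.022],[0.001,0,0.022]], twist=[[0,0,0],[0,0,0],[0,0,0],[0,0,0],[0,0,0],[0,0,0],[0,0,0],[0,0,0]])

```text
clock: 3.75
tcp_pos: [470.7, 103.9, -4.3]
tool_rot: [-3.141, 0.0, 1.571]
force: [-1.3, 1.0, -0.3]
finger_gap: 25.3
gripper_force: 58.9
```

Call:
drive_tool(grip=[0.015,0.015,0.015], slide=[[0,0,0],[0,0,0],[0,0,0]], twist=[[0,0,0],[0,0,0],[0,0,0]])

```text
clock: 4.05
tcp_pos: [471.0, 103.9, -4.3]
tool_rot: [3.141, -0.0, 1.571]
force: [0.4, -0.3, -1.5]
finger_gap: 24.9
gripper_force: 58.9
```

```bash
python3 - <<'E'
from cell import ctrl
import cv2
a=ctrl.grab_frame("wrist")
cv2.imwrite("pics/w3.png",cv2.resize(a[150:400,170:480],None,fx=2,fy=2))
E
```

```text
(no output)
```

View pics/w3.png

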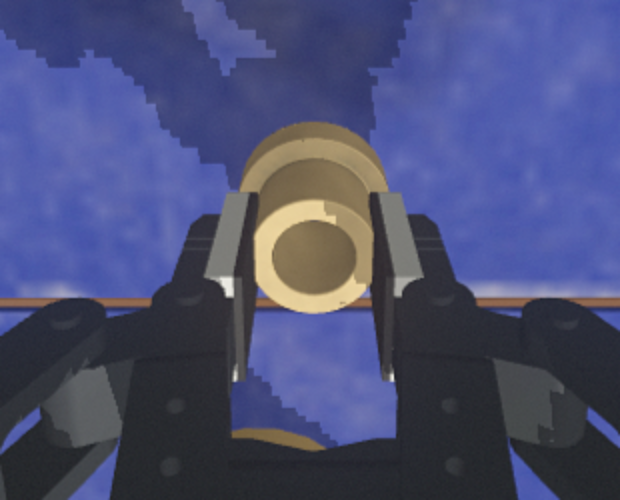

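Gripped, 59 N, with the hub centred between the pads (hub top at crop (314,257)). Now I'll lift and carry it to pad 2.

Call:
drive_tool(grip=[0.015,0.015,0.015,0.015,0.015,0.015,0.015,0.015], slide=[[0,0,-0.03],[0,0,-0.07],[-0.02,0.02,-0.1],[-0.05,0.045,-0.1],[-0.085,0.075,-0.1],[-0.12,0.107,-0.1],[-0.155,0.14,-0.1],[-0.179,0.161,-0.1]], twist=[[0,0,0],[0,0,0],[0,0,0],[0,0,0],[0,0,0],[0,0,0],[0,0,0],[0,0,0]])

```text
clock: 4.9
tcp_pos: [633.9, -77.7, 95.7]
tool_rot: [3.14, 0.0, 1.57]
force: [0.8, 0.8, -1.0]
finger_gap: 25.1
gripper_force: 59.4
```

Call:
drive_tool(grip=[0.015,0.015], slide=[[0,0,0],[0,0,0]], twist=[[0,0,0],[0,0,0]])

```text
clock: 5.1
tcp_pos: [631.5, -75.6, 95.1]
tool_rot: [-3.141, -0.0, 1.57]
force: [-0.0, 0.7, -1.8]
finger_gap: 25.1
gripper_force: 59.4
```

```bash
python3 - <<'E'
from cell import ctrl
import cv2,pickle
from h import *
s=ctrl.get_state();c=ctrl.get_calibration("wrist");print(s["tcp_pos"],s["tool_rot"],s["force"])
a=ctrl.grab_frame("wrist");cv2.imwrite("pics/w4.png",a);pickle.dump(c,open("w4.pkl","wb"))
b=ctrl.grab_frame("side");cv2.imwrite("pics/s4.png",b)
E
```

```text
[631.51232588 -75.57460877  95.13766623] [-3.14071353e+00 -2.30157821e-04  1.56958191e+00] [-0.02196348  0.71392899 -1.8333492 ]
```

View pics/w4.png

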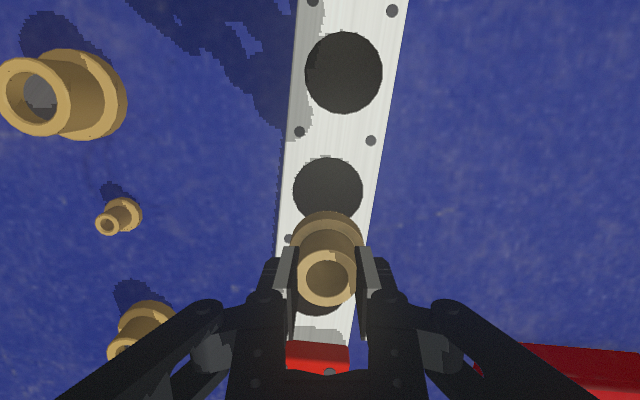

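```bash
python3 - <<'E'
import pickle
from h import *
c=pickle.load(open("w4.pkl","rb"))
for n,p in dict(A=(344,72.5,14),B=(328,191,14),hubtop34=(326,276,133),brimtop=(326.5,240,113)).items():print(n,ray(c,*p)[:2].round(1))
R=np.array(c["R"]);t=np.ravel(c["t"]);f=200/np.tan(np.radians(c["fov_y"]/2));print(f)
for X in[(642.5,9.3,14),(632,-75.1,14),(621.5,-159.4,14),(631.5,-75.6,133),(631.5,-75.6,95)]:
    p=R@np.array(X)+t;print(X,(p[:2]/p[2]*f+[c["cx"],c["cy"]]).round(1))
E
```

```text
A [643.2   9.9]
B [632.3 -74.2]
hubtop34 [631.1 -75.9]
brimtop [631.3 -68.4]
345.1109151674211
(642.5, 9.3, 14) [342.9  73.4]
(632, -75.1, 14) [327.6 192.2]
(621.5, -159.4, 14) [315.1 289.5]
(631.5, -75.6, 133) [327.  275.4]
(631.5, -75.6, 95) [327. 238.]
```

Pads A (344,73) and B (328,191) map to (643,10) and (632,-74), which matches the estimate. Lowering.

Call:
drive_tool(grip=[0.015,0.015,0.015,0.015,0.015], slide=[[0.001,0.0005,0.03],[0.001,0.0005,0.06],[0.001,0.0005,0.077],[0.001,0.0005,0.083],[0.001,0.0005,0.083]], twist=[[0,0,0],[0,0,0],[0,0,0],[0,0,0],[0,0,0]])

```text
clock: 5.7
tcp_pos: [631.6, -73.3, 12.2]
tool_rot: [-3.14, -0.0, 1.572]
force: [0.1, 0.5, -0.6]
finger_gap: 24.9
gripper_force: 59.4
```

Call:
drive_tool(grip=[0.015,0.015,0.015], slide=[[0,0,0.001],[0,0,0.002],[0,0,0.002]], twist=[[0,0,0],[0,0,0],[0,0,0]])

```text
clock: 6.0
tcp_pos: [632.8, -74.1, 11.4]
tool_rot: [3.14, 0.0, 1.571]
force: [0.6, 0.2, -0.7]
finger_gap: 25.1
gripper_force: 59.4
```

Call:
drive_tool(grip=[0.015,0.015,0.015], slide=[[0,0,0.001],[0,0,0.0015],[0,0,0.0015]], twist=[[0,0,0],[0,0,0],[0,0,0]])

```text
clock: 6.3
tcp_pos: [632.6, -74.2, 9.6]
tool_rot: [3.141, 0.0, 1.571]
force: [-0.7, 0.3, 6.3]
finger_gap: 25.3
gripper_force: 60.2
```

Call:
drive_tool(grip=[0.055,0.055,0.055,0.07,0.07,0.07,0.07,0.07], slide=[[0,0,0],[0,0,0],[0,0,0],[0,0,-0.04],[0,0,-0.08],[-0.005,-0.045,-0.09],[-0.012,-0.09,-0.09],[-0.019,-0.135,-0.09]], twist=[[0,0,0],[0,0,0],[0,0,0],[0,0,0],[0,0,0],[0,0,0],[0,0,0],[0,0,0]])

```text
clock: 7.1
tcp_pos: [496.1, -93.2, 99.6]
tool_rot: [3.14, 0.0, 1.571]
force: [-0.8, -0.2, -0.2]
finger_gap: 69.9
gripper_force: 0.0
```

Call:
drive_tool(grip=[0.07,0.07,0.07], slide=[[-0.0035,-0.03,0],[-0.0035,-0.03,0],[-0.0035,-0.03,0]], twist=[[0,0,0],[0,0,0],[0,0,0]])

```text
clock: 7.4
tcp_pos: [467.5, -96.9, 99.5]
tool_rot: [3.141, 0.0, 1.57]
force: [0.5, 0.4, -0.1]
finger_gap: 70.1
gripper_force: 0.0
```

```bash
python3 - <<'E'
from cell import ctrl
import cv2,pickle
from h import *
s=ctrl.get_state();c=ctrl.get_calibration("wrist");print(s["tcp_pos"],s["tool_rot"])
a=ctrl.grab_frame("wrist");b=ctrl.grab_frame("top");pickle.dump(c,open("w5.pkl","wb"))
b=cv2.resize(b[150:250,255:405],None,fx=4.2667,fy=4.2667,interpolation=cv2.INTER_CUBIC)
cv2.imwrite("pics/w5.png",a);cv2.imwrite("pics/t5.png",b)
E
```

```text
[467.48469586 -96.8667034   99.48365654] [3.14073860e+00 2.05444181e-04 1.57013736e+00]
```

View pics/w5.png

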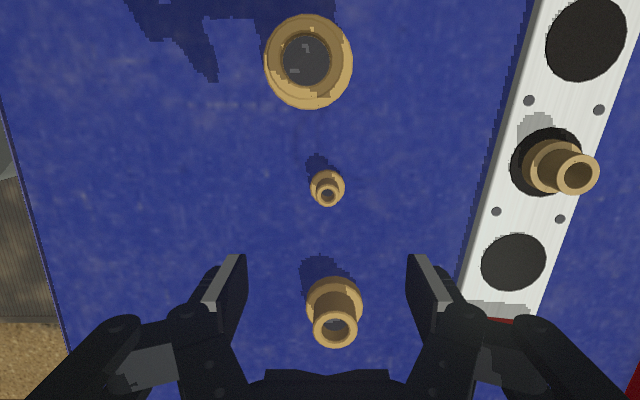

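```bash
python3 - <<'E'
import pickle
from h import *
c=pickle.load(open("w5.pkl","rb"))
for n,p in dict(small=(328,195,27),smallbrim=(327,188,8),large=(335.5,328,42),largebrim=(334.5,303,14),largest=(306,60,50),medium=(578,174.5,48),medbrim=(553,166,27),pad1=(514,262.5,14),pad3=(587,38.5,14)).items():print(n,ray(c,*p)[:2].round(1))
E
```

```text
small [468.4 -95.9]
smallbrim [467.7 -96.2]
large [ 474.1 -200.1]
largebrim [ 473.9 -196.9]
largest [455.4  -5.6]
medium [631.7 -75.5]
medbrim [628.3 -74.6]
pad1 [ 621.1 -158.4]
pad3 [642.4   9.9]
```

Medium stands centred on pad 2. Now the small bush.

Call:
drive_tool(grip=[0.06,0.06,0.06,0.06,0.06,0.008,0.008,0.008], slide=[[0.001,0.0007,0.045],[0.001,0.0007,0.085],[0.001,0.0007,0.105],[0.001,0.0007,0.1145],[0.001,0.0007,0.1145],[0.001,0.0007,0.1145],[0.001,0.0007,0.1145],[0.001,0.0007,0.1145]], twist=[[0,0,0],[0,0,0],[0,0,0],[0,0,0],[0,0,0],[0,0,0],[0,0,0],[0,0,0]])

```text
clock: 8.3
tcp_pos: [468.9, -95.8, -14.4]
tool_rot: [3.14, 0.001, 1.571]
force: [1.9, -1.0, 15.6]
finger_gap: 16.8
gripper_force: 22.7
```

Call:
drive_tool(grip=[0.008,0.008,0.008], slide=[[0,0,0],[0,0,0],[0,0,0]], twist=[[0,0,0],[0,0,0],[0,0,0]])

```text
clock: 8.6
tcp_pos: [469.0, -95.8, -14.2]
tool_rot: [3.139, 0.001, 1.571]
force: [-1.9, 0.1, 12.9]
finger_gap: 14.9
gripper_force: 58.3
```

Call:
drive_tool(grip=[0.008,0.008,0.008,0.008,0.008,0.008,0.008,0.008], slide=[[0,0,-0.03],[0,0,-0.07],[-0.01,0.025,-0.09],[-0.025,0.06,-0.09],[-0.04,0.095,-0.09],[-0.055,0.13,-0.09],[-0.0632,0.1523,-0.09],[-0.0632,0.1523,-0.09]], twist=[[0,0,0],[0,0,0],[0,0,0],[0,0,0],[0,0,0],[0,0,0],[0,0,0],[0,0,0]])

```text
clock: 9.4
tcp_pos: [623.6, -160.2, 75.4]
tool_rot: [3.138, 0.001, 1.57]
force: [0.3, -0.3, 0.3]
finger_gap: 15.4
gripper_force: 58.8
```

Call:
drive_tool(grip=[0.008,0.008], slide=[[0,0,0],[0,0,0]], twist=[[0,0,0],[0,0,0]])

```text
clock: 9.6
tcp_pos: [619.2, -158.4, 74.7]
tool_rot: [-3.141, -0.0, 1.571]
force: [-0.1, 0.0, -0.2]
finger_gap: 15.3
gripper_force: 58.8
```

Call:
drive_tool(grip=[0.008,0.008,0.008,0.008,0.008,0.008], slide=[[0,0,0.03],[0,0,0.055],[0,0,0.068],[0,0,0.073],[0,0,0.073],[0,0,0.073]], twist=[[0,0,0],[0,0,0],[0,0,0],[0,0,0],[0,0,0],[0,0,0]])

```text
clock: 10.2
tcp_pos: [620.9, -158.9, 2.6]
tool_rot: [3.141, 0.0, 1.571]
force: [1.2, -0.5, -0.0]
finger_gap: 15.2
gripper_force: 58.8
```

Call:
drive_tool(grip=[0.008,0.008,0.008], slide=[[0,0,0.001],[0,0,0.0015],[0,0,0.0015]], twist=[[0,0,0],[0,0,0],[0,0,0]])

```text
clock: 10.5
tcp_pos: [620.5, -158.9, 0.5]
tool_rot: [3.141, 0.0, 1.571]
force: [0.0, 0.4, -0.8]
finger_gap: 15.4
gripper_force: 58.8
```

Call:
drive_tool(grip=[0.008,0.008,0.008], slide=[[0,0,0.0007],[0,0,0.0014],[0,0,0.0014]], twist=[[0,0,0],[0,0,0],[0,0,0]])

```text
clock: 10.8
tcp_pos: [620.6, -158.9, -0.2]
tool_rot: [3.141, 0.0, 1.571]
force: [-3.9, 0.9, 16.9]
finger_gap: 15.5
gripper_force: 61.0
```

Call:
drive_tool(grip=[0.05,0.05,0.05,0.08,0.08,0.08,0.08,0.08], slide=[[0,0,-0.0005],[0,0,-0.0005],[0,0,-0.0005],[0,0,-0.04],[0,0,-0.08],[-0.012,-0.045,-0.1],[-0.025,-0.09,-0.1],[-0.038,-0.135,-0.1]], twist=[[0,0,0],[0,0,0],[0,0,0],[0,0,0],[0,0,0],[0,0,0],[0,0,0],[0,0,0]])

```text
clock: 11.6
tcp_pos: [484.2, -197.0, 99.4]
tool_rot: [3.14, 0.001, 1.572]
force: [-0.6, 0.2, -1.2]
finger_gap: 80.0
gripper_force: 0.0
```

Call:
drive_tool(grip=[0.08,0.08,0.08], slide=[[-0.004,-0.0116,0],[-0.004,-0.0116,0],[-0.004,-0.0116,0]], twist=[[0,0,0],[0,0,0],[0,0,0]])

```text
clock: 11.9
tcp_pos: [474.7, -201.2, 98.9]
tool_rot: [3.141, 0.0, 1.57]
force: [0.5, -0.3, 0.8]
finger_gap: 80.1
gripper_force: 0.0
```

```bash
python3 - <<'E'
from cell import ctrl
import cv2,pickle
from h import *
s=ctrl.get_state();c=ctrl.get_calibration("wrist");print(s["tcp_pos"],s["tool_rot"])
a=ctrl.grab_frame("wrist");pickle.dump(c,open("w6.pkl","wb"))
cv2.imwrite("pics/w6.png",a)
E
```

```text
[ 474.71327143 -201.15561079   98.92269696] [3.14051885e+00 3.95207433e-04 1.57015311e+00]
```

View pics/w6.png

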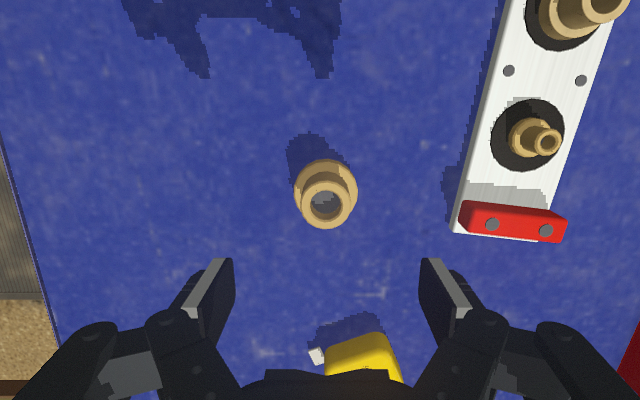

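```bash
python3 - <<'E'
import pickle
from h import *
c=pickle.load(open("w6.pkl","rb"))
for n,p in dict(large=(325,204,42),brim=(326,192,14),small=(547,142,41),sbrim=(527,138,22),pad=(527.5,134.5,14)).items():print(n,ray(c,*p)[:2].round(1))
E
```

```text
large [ 473.5 -201.8]
brim [ 474.1 -201.7]
small [ 618.6 -159.5]
sbrim [ 616.1 -159.7]
pad [ 620.7 -158.3]
```

Small stands on pad 1, about 2.5 mm off centre, which is fine. Next is the large bush at (473.8,-201.8).

Call:
drive_tool(grip=[0.08,0.08,0.08,0.08,0.08,0.025,0.025,0.025], slide=[[-0.0006,-0.001,0.04],[-0.0006,-0.001,0.075],[-0.0006,-0.001,0.095],[-0.0006,-0.001,0.104],[-0.0006,-0.001,0.104],[-0.0006,-0.001,0.104],[-0.0006,-0.001,0.104],[-0.0006,-0.001,0.104]], twist=[[0,0,0],[0,0,0],[0,0,0],[0,0,0],[0,0,0],[0,0,0],[0,0,0],[0,0,0]])

```text
clock: 12.75
tcp_pos: [473.5, -201.7, -4.3]
tool_rot: [3.14, 0.001, 1.571]
force: [0.1, -0.6, -0.5]
finger_gap: 37.0
gripper_force: 0.0
```

Call:
drive_tool(grip=[0.025,0.025,0.025], slide=[[0,0,0],[0,0,0],[0,0,0]], twist=[[0,0,0],[0,0,0],[0,0,0]])

```text
clock: 13.05
tcp_pos: [473.5, -201.8, -4.0]
tool_rot: [3.14, 0.001, 1.571]
force: [-0.7, 1.6, 14.6]
finger_gap: 34.2
gripper_force: 58.4
```

Call:
drive_tool(grip=[0.025,0.025,0.025,0.025,0.025,0.025,0.025,0.025], slide=[[0,0,-0.03],[0,0,-0.07],[0.025,0.02,-0.1],[0.06,0.048,-0.1],[0.095,0.076,-0.1],[0.13,0.104,-0.1],[0.165,0.132,-0.1],[0.2,0.16,-0.1]], twist=[[0,0,0],[0,0,0],[0,0,0],[0,0,0],[0,0,0],[0,0,0],[0,0,0],[0,0,0]])

```text
clock: 13.85
tcp_pos: [633.7, 0.2, 95.4]
tool_rot: [3.141, 0.0, 1.571]
force: [0.0, -1.9, -2.6]
finger_gap: 34.1
gripper_force: 61.3
```

Call:
drive_tool(grip=[0.025,0.025,0.025,0.025], slide=[[0.0113,0.009,0],[0.0113,0.009,0],[0.0113,0.009,0],[0.0113,0.009,0]], twist=[[0,0,0],[0,0,0],[0,0,0],[0,0,0]])

```text
clock: 14.25
tcp_pos: [640.8, 8.8, 94.8]
tool_rot: [-3.141, 0.0, 1.57]
force: [0.0, 0.7, -2.8]
finger_gap: 34.1
gripper_force: 61.3
```

Call:
drive_tool(grip=[0.025,0.025,0.025,0.025,0.025,0.025], slide=[[0.0005,0.001,0.035],[0.0005,0.001,0.06],[0.0005,0.001,0.077],[0.0005,0.001,0.083],[0.0005,0.001,0.083],[0.0005,0.001,0.083]], twist=[[0,0,0],[0,0,0],[0,0,0],[0,0,0],[0,0,0],[0,0,0]])

```text
clock: 14.85
tcp_pos: [643.0, 9.7, 12.4]
tool_rot: [3.141, 0.0, 1.57]
force: [0.7, 0.3, -2.1]
finger_gap: 34.0
gripper_force: 61.2
```

Call:
drive_tool(grip=[0.025,0.025,0.025], slide=[[0,0,0.001],[0,0,0.0015],[0,0,0.0015]], twist=[[0,0,0],[0,0,0],[0,0,0]])

```text
clock: 15.15
tcp_pos: [642.9, 10.4, 10.5]
tool_rot: [3.141, 0.0, 1.571]
force: [0.5, 1.5, -2.2]
finger_gap: 34.1
gripper_force: 61.2
```

Call:
drive_tool(grip=[0.025,0.025,0.025], slide=[[0,0,0.0005],[0,0,0.001],[0,0,0.001]], twist=[[0,0,0],[0,0,0],[0,0,0]])

```text
clock: 15.45
tcp_pos: [643.0, 10.4, 10.0]
tool_rot: [3.141, 0.0, 1.571]
force: [-4.0, 0.3, 9.8]
finger_gap: 34.1
gripper_force: 62.8
```

Call:
drive_tool(grip=[0.065,0.065,0.065,0.085,0.085,0.085,0.085,0.085], slide=[[0,0,-0.0005],[0,0,-0.0005],[0,0,-0.0005],[0,0,-0.04],[0,0,-0.08],[-0.004,-0.045,-0.1],[-0.008,-0.09,-0.1],[-0.012,-0.135,-0.1]], twist=[[0,0,0],[0,0,0],[0,0,0],[0,0,0],[0,0,0],[0,0,0],[0,0,0],[0,0,0]])

```text
clock: 16.25
tcp_pos: [506.6, -1.7, 109.9]
tool_rot: [3.14, 0.0, 1.571]
force: [-0.3, 0.1, 0.2]
finger_gap: 85.0
gripper_force: 0.0
```

Call:
drive_tool(grip=[0.085,0.085,0.085,0.085], slide=[[-0.002,-0.04,0],[-0.0039,-0.0528,0],[-0.0039,-0.0528,0],[-0.0039,-0.0528,0]], twist=[[0,0,0],[0,0,0],[0,0,0],[0,0,0]])

```text
clock: 16.65
tcp_pos: [456.6, -5.6, 109.6]
tool_rot: [3.14, 0.0, 1.571]
force: [0.5, 0.5, 0.1]
finger_gap: 84.9
gripper_force: 0.0
```

```bash
python3 - <<'E'
from cell import ctrl
import cv2,pickle
from h import *
s=ctrl.get_state();c=ctrl.get_calibration("wrist");print(s["tcp_pos"],s["tool_rot"])
a=ctrl.grab_frame("wrist");pickle.dump(c,open("w7.pkl","wb"))
cv2.imwrite("pics/w7.png",a)
E
```

```text
[456.55454776  -5.63696836 109.56786859] [3.13979415e+00 1.46448746e-04 1.57063073e+00]
```

View pics/w7.png

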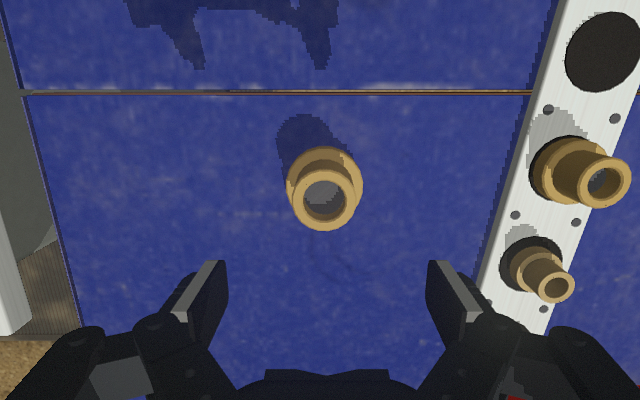

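```bash
python3 - <<'E'
import pickle
from h import *
c=pickle.load(open("w7.pkl","rb"))
for n,p in dict(largest=(323,200.5,50),brim=(325,186,15),large=(604,180.5,56),medium=(555,288,48),pad4=(603.5,51.5,14)).items():print(n,ray(c,*p)[:2].round(1))
E
```

```text
largest [454.   -4.5]
brim [455.3  -4.2]
large [640.7  11.1]
medium [630.7 -75.9]
pad4 [652.3  94. ]
```

Call:
drive_tool(grip=[0.085,0.085,0.085,0.085,0.085,0.035,0.035,0.035], slide=[[0.001,-0.0015,0.04],[0.001,-0.0015,0.08],[0.001,-0.0015,0.103],[0.001,-0.0015,0.112],[0.001,-0.0015,0.112],[0.001,-0.0015,0.112],[0.001,-0.0015,0.112],[0.001,-0.0015,0.112]], twist=[[0,0,0],[0,0,0],[0,0,0],[0,0,0],[0,0,0],[0,0,0],[0,0,0],[0,0,0]])

```text
clock: 17.5
tcp_pos: [454.6, -4.6, -1.6]
tool_rot: [3.139, 0.0, 1.571]
force: [-8.8, 2.0, 43.5]
finger_gap: 44.4
gripper_force: 55.4
```

Call:
drive_tool(grip=[0.035,0.035,0.035], slide=[[0,0,0],[0,0,0],[0,0,0]], twist=[[0,0,0],[0,0,0],[0,0,0]])

```text
clock: 17.8
tcp_pos: [454.6, -4.6, -1.5]
tool_rot: [3.139, 0.0, 1.571]
force: [-1.2, -0.1, 16.6]
finger_gap: 44.3
gripper_force: 58.8
```

Call:
drive_tool(grip=[0.035,0.035,0.035,0.035,0.035,0.035,0.035,0.035], slide=[[0,0,-0.03],[0,0,-0.07],[0.01,0.02,-0.1],[0.027,0.055,-0.1],[0.045,0.09,-0.1],[0.062,0.125,-0.1],[0.08,0.16,-0.1],[0.0982,0.198,-0.1]], twist=[[0,0,0],[0,0,0],[0,0,0],[0,0,0],[0,0,0],[0,0,0],[0,0,0],[0,0,0]])

```text
clock: 18.6
tcp_pos: [652.2, 94.5, 97.8]
tool_rot: [-3.141, 0.0, 1.571]
force: [1.8, -0.9, -6.2]
finger_gap: 44.1
gripper_force: 65.5
```

Call:
drive_tool(grip=[0.035,0.035,0.035,0.035], slide=[[0,0,0],[0,0,0],[0,0,0],[0,0,0]], twist=[[0,0,0],[0,0,0],[0,0,0],[0,0,0]])

```text
clock: 19.0
tcp_pos: [650.4, 93.2, 97.4]
tool_rot: [-3.141, 0.0, 1.57]
force: [-0.1, 0.7, -6.1]
finger_gap: 44.2
gripper_force: 65.5
```

Call:
drive_tool(grip=[0.035,0.035,0.035,0.035,0.035,0.035], slide=[[0.0005,0.0015,0.035],[0.0005,0.0015,0.06],[0.0005,0.0015,0.077],[0.0005,0.0015,0.083],[0.0005,0.0015,0.083],[0.0005,0.0015,0.083]], twist=[[0,0,0],[0,0,0],[0,0,0],[0,0,0],[0,0,0],[0,0,0]])

```text
clock: 19.6
tcp_pos: [653.6, 94.2, 15.0]
tool_rot: [3.14, -0.0, 1.571]
force: [0.5, -0.1, -4.8]
finger_gap: 44.2
gripper_force: 65.5
```

Call:
drive_tool(grip=[0.035,0.035,0.035], slide=[[0,0,0.0006],[0,0,0.0012],[0,0,0.0012]], twist=[[0,0,0],[0,0,0],[0,0,0]])

```text
clock: 19.9
tcp_pos: [653.2, 94.2, 13.3]
tool_rot: [3.141, -0.0, 1.571]
force: [-0.0, -0.5, -5.6]
finger_gap: 44.3
gripper_force: 65.5
```

Call:
drive_tool(grip=[0.035,0.035,0.035], slide=[[0,0,0.0006],[0,0,0.0012],[0,0,0.0012]], twist=[[0,0,0],[0,0,0],[0,0,0]])

```text
clock: 20.2
tcp_pos: [653.2, 94.2, 12.7]
tool_rot: [3.141, -0.0, 1.571]
force: [-4.6, 0.0, 8.7]
finger_gap: 44.1
gripper_force: 67.2
```

Contact. I'll release, lift, and back off toward the robot so the cameras can see the rail.

Call:
drive_tool(grip=[0.075,0.075,0.075,0.075,0.075,0.075,0.075,0.075], slide=[[0,0,-0.0005],[0,0,-0.0005],[0,0,-0.0005],[0,0,-0.04],[0,0,-0.08],[0,0,-0.12],[0,-0.04,-0.15],[0,-0.08,-0.15]], twist=[[0,0,0],[0,0,0],[0,0,0],[0,0,0],[0,0,0],[0,0,0],[0,0,0],[0,0,0]])

```text
clock: 21.0
tcp_pos: [575.0, 94.4, 165.6]
tool_rot: [3.135, -0.001, 1.571]
force: [-0.4, 0.1, -0.4]
finger_gap: 75.1
gripper_force: 0.0
```

Call:
drive_tool(grip=[0.075,0.075,0.075,0.075], slide=[[0,-0.04,0],[0,-0.08,0],[0,-0.08,0],[0,-0.08,0]], twist=[[0,0,0],[0,0,0],[0,0,0],[0,0,0]])

```text
clock: 21.4
tcp_pos: [492.9, 94.3, 162.3]
tool_rot: [3.141, -0.0, 1.571]
force: [0.6, 0.1, 1.1]
finger_gap: 75.1
gripper_force: 0.0
```

```bash
python3 - <<'E'
from cell import ctrl
import cv2
a=ctrl.grab_frame("top")[150:250,255:405];b=ctrl.grab_frame("side")[150:280,250:420]
cv2.imwrite("pics/t8.png",cv2.resize(a,None,fx=5.3,fy=5.3,interpolation=cv2.INTER_CUBIC))
cv2.imwrite("pics/s8.png",cv2.resize(b,None,fx=4.5,fy=4.5,interpolation=cv2.INTER_CUBIC))
E
```

```text
(no output)
```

View pics/t8.png

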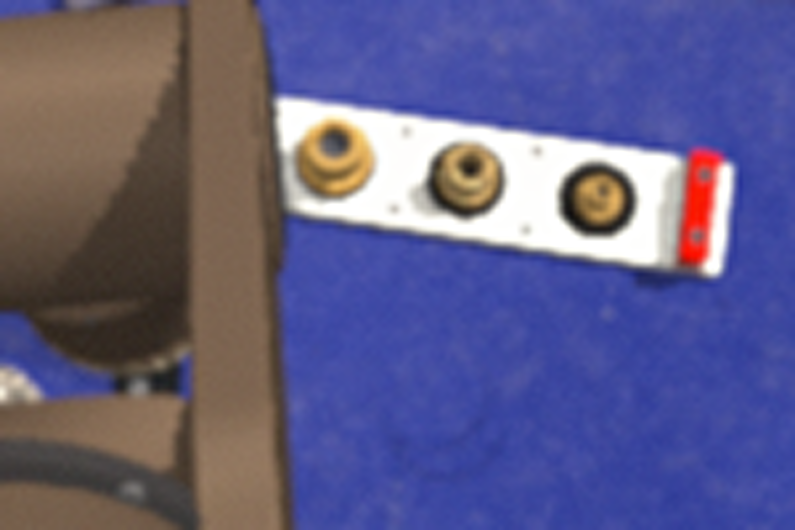

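View pics/s8.png

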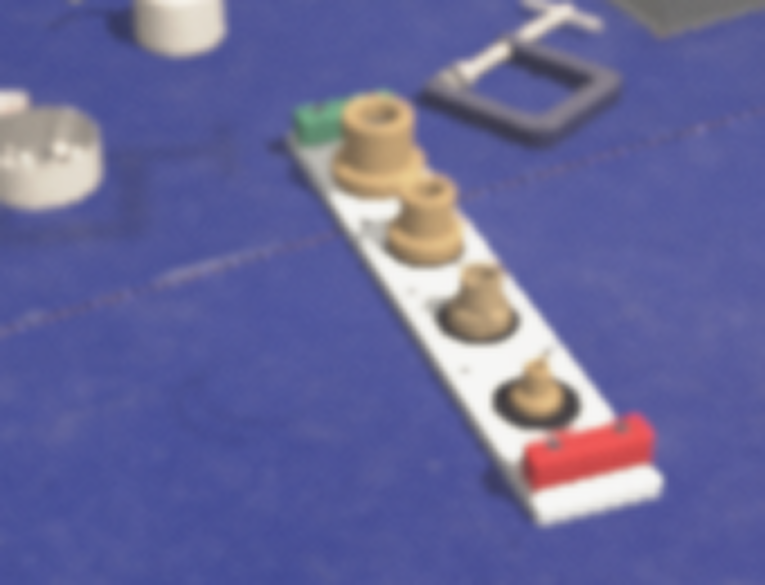

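All four bushes stand upright and centred on their pads. In the side crop the largest is at (378,150) by the green block, then (426,220) and (480,305), with the smallest at (538,390) by the red block. The arm is clear, so I'm handing in.

```bash
python3 -c "
from cell import ctrl
print(ctrl.sign_off())"
```

```text
the job is handed in; nothing more can be done
None
```

The job is handed in at about 21 s on the robot's clock: the four brass bushes stand brim down on their pads in size order from red to green, each within about 3 mm of centre by my camera and arm readings, and I steered clear of the oil can, tape measure and parts tin; the sign-off returned no verdict.

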